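Set up the tilting table of settling columns

ROBOT

A 6-joint arm with a two-finger parallel gripper is mounted at the origin on the work surface. World frame = base frame: x ahead of the robot, y to its left, z up, the work surface at z = 0. Lengths are in mm, angles in rad, forces in N, time in s.
With the tool pointing down it reaches from about 300 to 875 mm from the base axis. Payload 6.4 kg.
Tool frame: the origin (TCP) lies midway between the tips of the shut fingers; the grasp point (between the pads) lies manip.hold_point_z behind it (manip.hold_point_z is the distance from the TCP to the grasp point, in mm); z points along the fingers, y is the direction in which the jaws open and shut (so a half turn about z gives the same grasp; the last joint's range is limited). The gripper opens to 85 mm and grips with 20 to 120 N. Pads are 22 mm wide; open, the fingers measure 114 mm over their backs; the gripper's body (76 mm by 85 mm) begins 54 mm behind the grasp point. The pads swing forward as they close: fully open they stand 13 mm farther back than shut.
Start: joints at [-1.315, 0.181, 1.607, -0, 1.354, -0.206], TCP at [256.215, -514.777, 231.288] pointing down, gripper open.
Joint ranges: [-2.99, 2.99], [-0.89, 2.07], [0.3, 2.58], [-1.14, 4.28], [0, 2.63], [-3.12, 3.12]. Speed limits (rad/s): [2.57, 2.57, 3.01, 3.14, 3.14, 3.14].

INTERFACE

Orientations are given as a unit quaternion [x, y, z, w].
In Python, from bench import manip, hand, imaging, workorder gives the robot as it stands. Calls block until the motion is done:
- manip.reach(position, orientation): joint-space move of the TCP to a pose.
- manip.line_to(position, orientation=None, max_speed=150, guard=None): straight line of the TCP; orientation=None keeps the orientation; max_speed is the mean speed in mm/s. With guard (N) it stops when the force on the tool has changed by that much, and returns True; else False.
- manip.goto_joints(angles): joint-space move.
- hand.grip(opening, grip_force=None): opening from 0.0 (shut) to 1.0 (fully open); grip_force is the grip in N (None keeps the last); returns when the fingers have stopped.
- manip.dwell(seconds).
- manip.solve_ik(position, orientation): joint angles nearest the present ones, or None.
- manip.get_obs(): the state.
- imaging.snapshot(name): name is "scene" or "top" or "wrist"; returns the picture (480x640x3 uint8, red, green, blue); there is no depth.
- imaging.camera_info(name): a dict with "camera_matrix" (3x3 intrinsics, pixels), "k1" (the pictures are not rectified: a ray, as slopes to the right and down, at radius r is drawn at 1 + k1 r^2 times it, then the intrinsics apply), "R" (3x3) and "t" (3): a world point X has camera coordinates R X + t. Camera axes: x right, y down, z forward; pixel columns grow to the right and rows downward; lengths in mm; the calibration is good to about 2 mm. A picture is of the moment at which its call begins: read the wrist's pose just before it. camera_info takes no time and is no camera call; for the wrist camera it gives the pose at the moment of the call.
A pose or a line that the arm cannot do raises manip.IKError and nothing moves.
- workorder.finish_job(): hands the job in, once; it reports no verdict.
The state is a dict: "t": time; "joints": joint angles; "joint_velocities": joint speeds; "tau": joint torques, N m; "position": TCP position; "eef_rot": TCP orientation; "force": force on the tool from outside, world axes, zero at the start; "torque": the same for the moment, N m; "finger_gap": opening from 0.0 (shut) to 1.0 (fully open).
Only numpy, scipy, OpenCV 4.12 (cv2) and the standard library are available. Lean on these libraries where they do the work, as an engineer would, in place of code of your own. Each camera call takes 0.05 s, during which the arm holds its last target.

TASK

The table with the three settling columns has been left tilted and with its caps the wrong way round for the next run. Turn the black tilt knob at its side until the table sits level, press the raised caps of the two wide columns fully home, and pull the cap of the slim column up to its raised stop so that this column can be filled. Leave the other things on the bench where they stand.

Things in the scene. Friction and masses are not known exactly. Their poses are not given: they have to be found in the camera images.
- platform (a joint): Tilt (rad) of the table: a dark 196 x 200 mm plate hinged across its middle on a white fixed stand, hinge axis 50 mm above the bench, the knob beside it. 0 = level; positive = the knob's side is high. It starts at 0.05 to 0.14 and follows the knob only: 0.06 rad of tilt per rad of knob.
- needle (a joint): Needle (rad) of the face-up white gauge dial, 66 mm diameter, on the stand on the side opposite the knob. It points at the long thick middle mark (0) when the table is level and swings 7 rad per rad of tilt.
- knob (a joint): Angle of the tilt knob (rad), growing as the knob is turned clockwise seen from above; the table is level at 0, so it has to be turned anticlockwise by 0.8 to 2.3 rad. It stays where it is left (friction 0.15 N m); stops at +-3.
- knob_grip (a point): On the upright axis of the tilt knob, 50 mm above the bench, half-way up the part to grip: black, round, ribbed, 50 mm diameter, from 30 to 66 mm above the bench, white line on top. Can be gripped from any side. It stands on a 56 mm wide, 14 mm high arm of the stand, 185 mm from the middle of the table, on its high side.
- mast_top (a point): Top of the thin steel mast (24 mm at its top) amid the round aluminium carrier on the table, about 224 mm above the bench. The three columns stand round it 120 degrees apart, axes 62 mm from the mast's, all tilting with the table; the carrier starts at any angle, held by strong friction. Each cap is guided by a 10 mm wide steel ear from its lower edge inwards to the mast.
- wide_a_cap_top (a point): Centre of the top of the cap on one wide column (white, 60 mm diameter, 85 mm tall). Cap: grey, 68 mm diameter, 18 mm tall, with a central boss of 28 mm diameter and 12 mm height; this point is the top of the boss, about 171 mm above the bench when home and level, 199 mm when raised.
- wide_a_cap (a joint): Lift (m) of that cap along its column: 0 = home, 0.028 = raised stop. Spring detents in the ear grip the mast, so it moves only against about 8 N all the way, stays at whatever height it is left, and ends at a solid stop either way. Starts raised.
- wide_b_cap_top (a point): The same point on the cap of the other wide column (an identical column).
- wide_b_cap (a joint): Lift (m) of the cap of the other wide column; same detents and travel. Starts raised.
- slim_cap_mid (a point): Centre, half-way up, of the cap of the slim column (white, 34 mm diameter, 105 mm tall). Cap: grey, ribbed, 42 mm diameter, 30 mm tall. This point is about 174 mm above the bench when home and level; the cap then covers the top 12 mm of its column. Grip it from above with the fingers on either side of the line from it to the mast, clear of its ear.
- slim_cap (a joint): Lift (m) of the slim column's cap: 0 = home, 0.028 = raised stop; same detents (about 8 N all the way, stays where left). Starts home.
- amber_bottle_mid (a point): Middle of a loose amber glass bottle standing near the knob, 44 mm diameter, 130 mm tall. Leave it.
- canister_mid (a point): Middle of a loose white lens canister standing near the knob, 36 mm diameter, 62 mm tall. Leave it.
- beaker_mid (a point): Middle of a loose glass beaker, about 60 mm diameter, 75 mm tall. Leave it.
- wash_bottle_mid (a point): Middle of a loose white bottle, 60 mm diameter, 150 mm tall. Leave it.
- mouse_mid (a point): Middle of a loose black computer mouse, 105 x 60 x 33 mm. Leave it.

How it is judged (in metres and radians):
At the end, for the whole second after the job is handed in: The table is within 0.013 rad (0.75 degree) of level, the caps of both wide columns are home to within 3 mm, and the slim column's cap is within 3 mm of its raised stop, 28 mm above home (value of joint platform between -0.013 and 0.013 rad and value of joint each of wide_a_cap, wide_b_cap below 0.003 m and value of joint slim_cap above 0.025 m); the robot touches nothing.
It fails at once if the amber bottle is shifted or knocked over (its middle moves more than 30 mm) (distance of amber_bottle_mid from where it was at the start of the episode above 0.03 m).
It fails at once if the canister is shifted or knocked over (its middle moves more than 30 mm) (distance of canister_mid from where it was at the start of the episode above 0.03 m).
It fails at once if the beaker is shifted or knocked over (its middle moves more than 30 mm) (distance of beaker_mid from where it was at the start of the episode above 0.03 m).
It fails at once if the wash bottle is shifted or knocked over (its middle moves more than 30 mm) (distance of wash_bottle_mid from where it was at the start of the episode above 0.03 m).
It fails at once if the mouse is shifted or knocked over (its middle moves more than 30 mm) (distance of mouse_mid from where it was at the start of the episode above 0.03 m).
It also fails if it takes over 69 s, if anything falls off the work surface, if the arm or the gripper's body presses on something with over 40 N, if the wrist force passes 120 N, or if a joint passes its speed limit or range.

## Working session

There is one attempt and no reset: what is moved stays moved. The work goes in short steps, each a Python script; the robot and the scene stay as the last script left them, time stands still between calls to the robot, and variables do not carry over. Pictures are saved under pics/ and viewed, and the job is handed in when it is done.

```bash
ls; mkdir -p pics; python3 - <<'E'
from bench import manip,hand,imaging
import cv2
print(manip.get_obs()); print(manip.hold_point_z)
for n in("scene","top","wrist"):
    im=imaging.snapshot(n); cv2.imwrite(f"pics/{n}0.png",im[:,:,::-1]); print(n,imaging.camera_info(n))
E
```

```text
pics
{'t': 0.0, 'joints': array([-1.31528671e+00,  1.81566711e-01,  1.60805439e+00, -1.85047004e-05,
        1.35380688e+00, -2.06301297e-01]), 'joint_velocities': array([-4.64913604e-05,  4.36039164e-04,  1.84220711e-03,  7.29803740e-04,
       -1.78274716e-04,  3.41621300e-04]), 'tau': array([-5.83616311e-04, -4.44871616e+01, -3.51341128e+01, -9.16718886e-05,
        9.16240067e-03,  8.33025126e-06]), 'position': array([ 256.06239958, -514.18756719,  230.34731816]), 'eef_rot': array([ 9.73458705e-01,  2.28860892e-01, -3.16068320e-05, -9.17161673e-04]), 'force': array([-0.69146312,  1.00509865,  0.59673806]), 'torque': array([ 0.01330118, -0.02249949, -0.02432354]), 'finger_gap': 1.004046005604159}
18.700000000000003
scene {'camera_matrix': array([[487.20225508,   0.        , 312.63589468],
       [  0.        , 487.20225508, 237.3009309 ],
       [  0.        ,   0.        ,   1.        ]]), 'k1': -0.030590394589841023, 'R': array([[-0.62121003,  0.78361461, -0.00680006],
       [ 0.40276895,  0.31182719, -0.8605469 ],
       [-0.67221669, -0.53731922, -0.50932581]]), 't': array([ 
[... 177 characters left out ...]
[  0.        ,   0.        ,   1.        ]]), 'k1': 0.03203003638320773, 'R': array([[ 0.00599212, -0.99994362, -0.00876677],
       [-0.99852596, -0.00551023, -0.05399571],
       [ 0.05394436,  0.0090774 , -0.99850268]]), 't': array([  65.41798165,  573.21598517, 1089.2514189 ])}
wrist {'camera_matrix': array([[372.89097608,   0.        , 320.25245861],
       [  0.        , 372.89097608, 244.19496734],
       [  0.        ,   0.        ,   1.        ]]), 'k1': -0.028156461843658477, 'R': array([[ 0.4449137 , -0.89557286, -0.00102604],
       [-0.85070743, -0.42298243,  0.31206206],
       [-0.2799083 , -0.13796783, -0.95006117]]), 't': array([-574.63290303,  -39.57827782,  379.91993248])}
```

View pics/scene0.png

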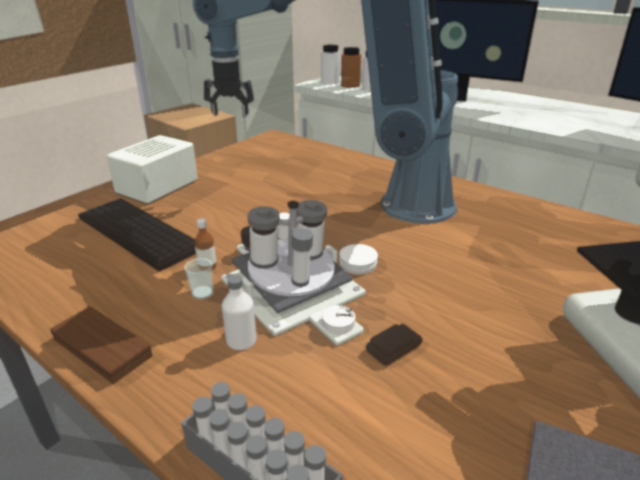

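View pics/top0.png

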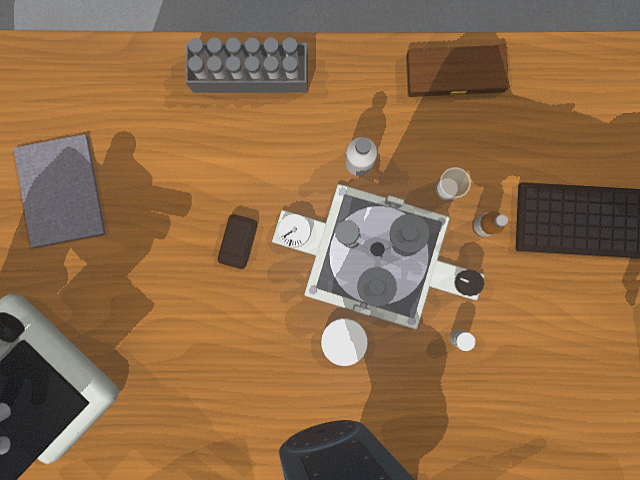

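```bash
python3 - <<'E'
import cv2
a=cv2.imread("pics/top0.png");b=cv2.imread("pics/scene0.png")
print(a.shape)
E
```

```text
(480, 640, 3)
```

The top view shows the layout: knob at about (468,282), wide caps (409,235) and (376,287), slim cap (348,234), mast (377,249), dial (294,230), amber bottle (490,223), canister (464,341). I'll enlarge it next.

```bash
cat > h.py <<'E'
import numpy as np,cv2
def ray(ci,u,v):
    K=ci["camera_matrix"];d=np.array([(u-K[0,2])/K[0,0],(v-K[1,2])/K[1,1]])
    x=d.copy()
    for _ in range(20): x=d/(1+ci["k1"]*(x@x))
    R=ci["R"];return -R.T@ci["t"], R.T@np.array([x[0],x[1],1])
def atz(ci,u,v,z):
    o,d=ray(ci,u,v);return o+d*(z-o[2])/d[2]
def proj(ci,X):
    c=ci["R"]@np.asarray(X,float)+ci["t"];x=c[:2]/c[2];x=x*(1+ci["k1"]*(x@x));K=ci["camera_matrix"]
    return np.array([K[0,0]*x[0]+K[0,2],K[1,1]*x[1]+K[1,2]])
E
python3 - <<'E'
import cv2
a=cv2.imread("pics/top0.png")[130:370,270:520];cv2.imwrite("pics/top0c.png",cv2.resize(a,(625,600),interpolation=cv2.INTER_CUBIC))
a=cv2.imread("pics/scene0.png")[190:350,180:400];cv2.imwrite("pics/scene0c.png",cv2.resize(a,(792,576),interpolation=cv2.INTER_CUBIC))
E
```

```text
(no output)
```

View pics/top0c.png

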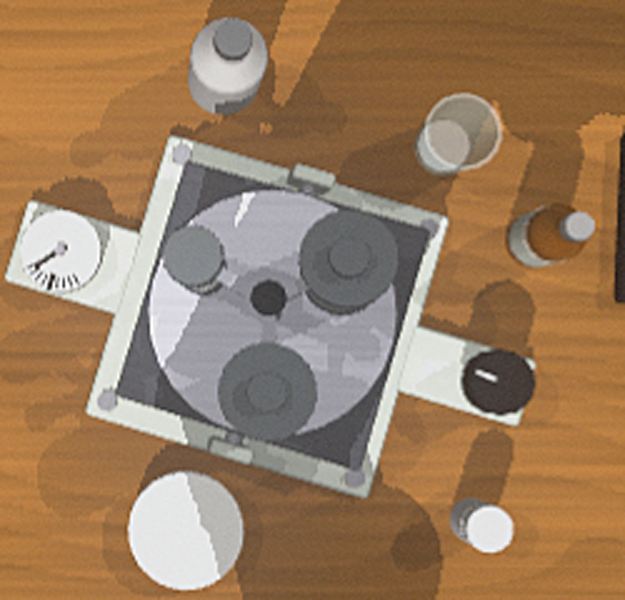

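View pics/scene0c.png

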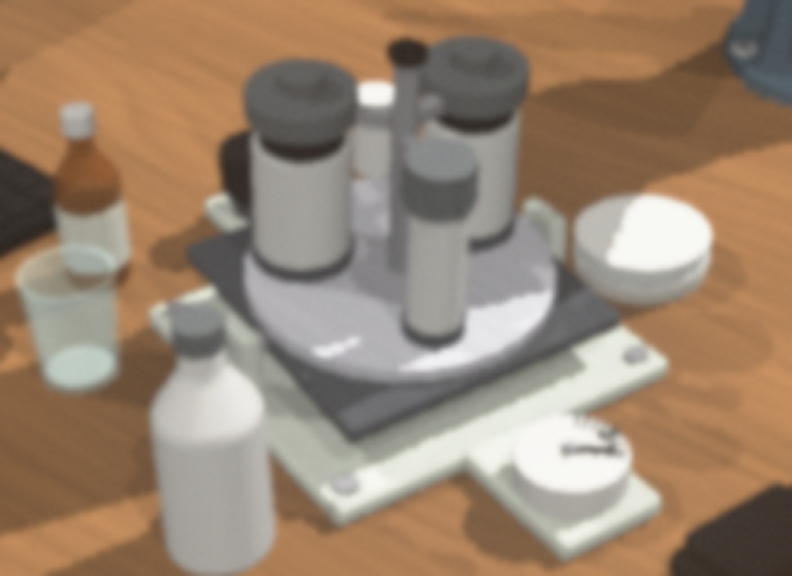

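```bash
python3 - <<'E'
from bench import manip,imaging
from h import *
T=imaging.camera_info("top")
c=lambda u,v:(270+u/2.5-.3,130+v/2.5-.3)
for n,u,v,z in [("knob",498,383,66),("dial",62,250,22),("mast",268,298,224),("wideA",350,257,197),("wideB",268,390,197),("slim",195,258,189),("cyl",490,529,62),("bottlecap",577,227,130),("bottlebase",533,240,2),("beakerbase",445,147,1),("wash",233,42,150),("lid",185,530,30)]:
    print(n,atz(T,*c(u,v),z).round(1))
E
```

```text
knob [ 494.4 -205.    66. ]
dial [599.  135.9  22. ]
mast [552.2 -14.8 224. ]
wideA [581.6 -72.7 197. ]
wideB [490.9 -17.  197. ]
slim [580.9  32.6 189. ]
cyl [ 382.3 -198.7   62. ]
bottlecap [ 609.3 -247.   130. ]
bottlebase [ 610.8 -250.6    2. ]
beakerbase [ 687.8 -179.1    1. ]
wash [740.3   4.7 150. ]
lid [375.4  35.2  30. ]
```

```bash
python3 - <<'E'
from bench import manip,imaging
from h import *
a=cv2.imread("pics/top0.png")[205:255,265:320];a=cv2.resize(a,(660,600),interpolation=cv2.INTER_CUBIC);cv2.imwrite("pics/dial0.png",a)
W=imaging.camera_info("wrist");C=-W["R"].T@W["t"];o=manip.get_obs()
from scipy.spatial.transform import Rotation as Ro
R=Ro.from_quat(o["eef_rot"]);print(R.inv().apply(C-o["position"]),R.as_matrix())
for yaw in np.arange(-180,180,30):
    q=(Ro.from_euler("z",yaw,degrees=True)*Ro.from_euler("x",180,degrees=True)).as_quat()
    j=manip.solve_ik([494.4,-205,31.3],q); print(yaw,None if j is None else np.round(j,2))
E
```

```text
[  80.48293638    0.29611167 -142.08448093] [[ 8.95268947e-01  4.45525974e-01 -3.43325302e-04]
 [ 4.45526020e-01 -8.95268029e-01  1.31171487e-03]
 [ 2.77034880e-04 -1.32729795e-03 -9.99999081e-01]]
-180 [-0.61  0.37  1.84  0.    0.94 -2.19]
-150 [-0.61  0.37  1.84  0.    0.94 -2.71]
-120 [-0.61  0.37  1.84 -0.    0.94  3.05]
-90 [-0.61  0.37  1.84 -0.    0.94  2.53]
-60 [-0.61  0.37  1.84 -0.    0.94  2.  ]
-30 [-0.61  0.37  1.84 -0.    0.94  1.48]
0 [-0.61  0.37  1.84 -0.    0.94  0.96]
30 [-0.61  0.37  1.84 -0.    0.94  0.43]
60 [-0.61  0.37  1.84 -0.    0.94 -0.09]
90 [-0.61  0.37  1.84  0.    0.94 -0.61]
120 [-0.61  0.37  1.84  0.    0.94 -1.14]
150 [-0.61  0.37  1.84  0.    0.94 -1.66]
```

View pics/dial0.png

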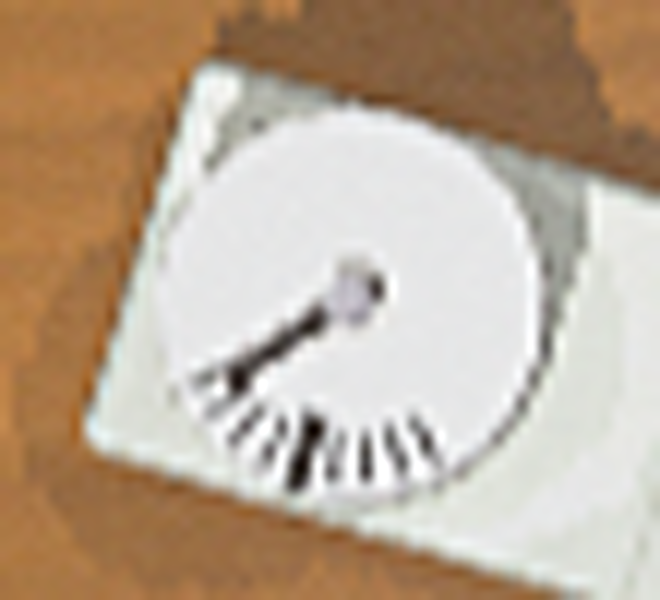

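Needle reads about 35° off the middle mark, so the tilt is about 0.088 rad and the knob needs about 1.46 rad. I'll hover over the knob and refine its position with the wrist camera.

```bash
cat >> h.py <<'E'
from scipy.spatial.transform import Rotation as Ro
def q(yaw): return (Ro.from_euler("z",yaw,degrees=True)*Ro.from_euler("x",180,degrees=True)).as_quat()
E
python3 - <<'E'
from bench import manip,imaging
from h import *
manip.reach([494.4,-205,130],q(105))
W=imaging.camera_info("wrist");im=imaging.snapshot("wrist")
cv2.imwrite("pics/w1.png",im[:,:,::-1])
o=manip.get_obs();print(o["t"],o["position"],proj(W,[494.4,-205,66]))
E
```

```text
1.6917 [ 494.4251501  -206.32170182  130.46636942] [320.03171699 261.45653158]
```

View pics/w1.png

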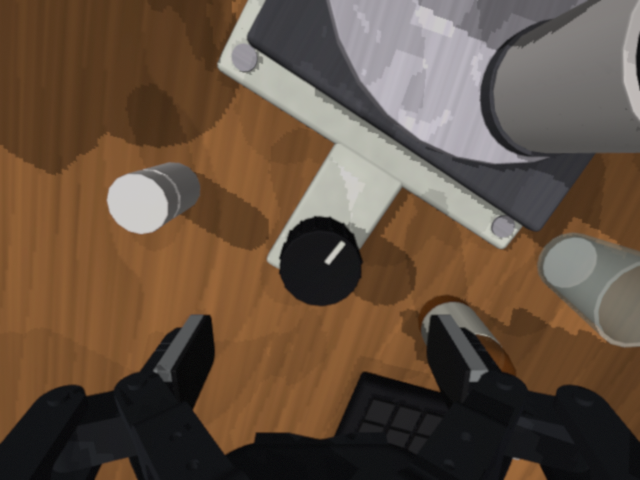

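The knob top sits at (320,263), within 2 px of the prediction. Both fingers clear the bottle and canister, so I'll descend, grip and turn.

```bash
python3 - <<'E'
from bench import manip,imaging,hand
from h import *
p=[494,-205.5,31.3]
print(manip.line_to(p,q(105),max_speed=120,guard=15))
hand.grip(0.0,35)
o=manip.get_obs();print(o["t"],o["finger_gap"],o["force"],o["position"])
for a in (42,84):
    manip.line_to(p,q(105+a),max_speed=150)
    o=manip.get_obs();print(o["t"],o["finger_gap"],o["force"],o["torque"],o["position"],o["joints"][5])
for n in("top","scene"): cv2.imwrite(f"pics/{n}2.png",imaging.snapshot(n)[:,:,::-1])
a=cv2.imread("pics/top2.png")[205:255,265:320];a=cv2.resize(a,(660,600),interpolation=cv2.INTER_CUBIC);cv2.imwrite("pics/dial2.png",a)
E
```

```text
False
3.0833 0.5758808590577235 [-1.56847024  1.40010836  6.29219816] [ 494.41762575 -205.81169669   32.18981772]
3.9667 0.5726228834818261 [-15.16315852  -7.53101992  11.60362015] [-1.12803513  2.04584005  0.13840511] [ 491.92265772 -207.53412682   32.12604673] -1.6112156242215478
4.85 0.5738234474418266 [-18.50719333 -20.03057764   8.29659003] [-2.91666715  2.82188121  0.08230049] [ 491.31539289 -210.54939278   32.17713436] -2.344231642607711
```

View pics/dial2.png

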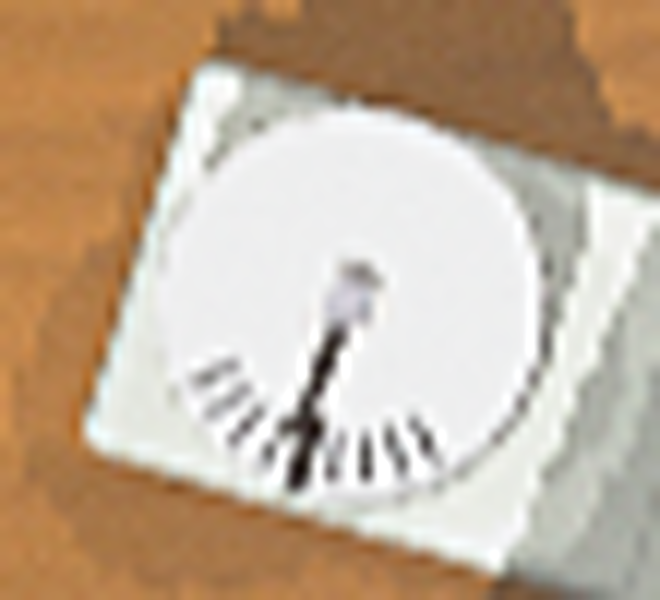

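View pics/top2.png

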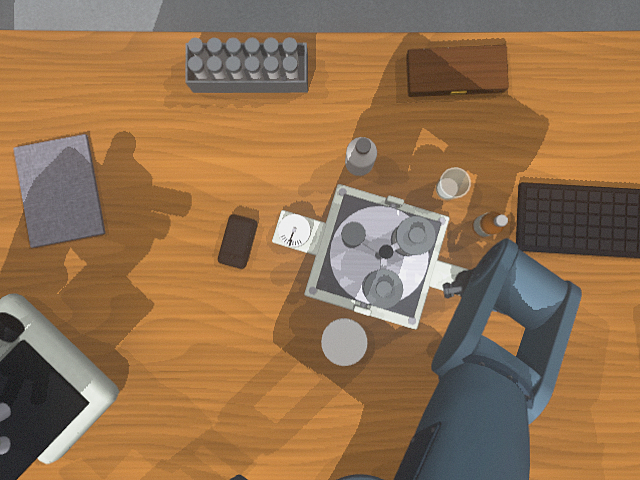

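The needle is nearly at the middle mark, perhaps 3–5° short. I'll turn 7° more, release, and check with the wrist camera over the dial.

```bash
python3 - <<'E'
from bench import manip,imaging,hand
from h import *
p=[492.5,-207.5,31.3]
manip.line_to(p,q(196),max_speed=150)
hand.grip(0.85)
o=manip.get_obs();print(o["t"],o["finger_gap"],o["force"],o["position"])
manip.line_to([494,-205.5,140],q(196),max_speed=200)
manip.line_to([494,-205.5,260],q(196),max_speed=300)
# dial at (599,136,~22)
manip.reach([590,70,250],q(107))
W=imaging.camera_info("wrist");im=imaging.snapshot("wrist")
cv2.imwrite("pics/w3.png",im[:,:,::-1]);im2=imaging.snapshot("top");cv2.imwrite("pics/top3.png",im2[:,:,::-1])
o=manip.get_obs();print(o["t"],o["position"],o["force"],proj(W,[599,136,22]))
E
```

```text
5.5833 0.8524555162018952 [-0.01546863 -0.02390884 -0.29081604] [ 492.56777311 -207.1320713    31.21748724]
8.7333 [589.9403242   69.46064398 249.79371024] [ 0.20323914  0.84604309 -0.41089382] [349.62238655 142.82727362]
```

View pics/w3.png

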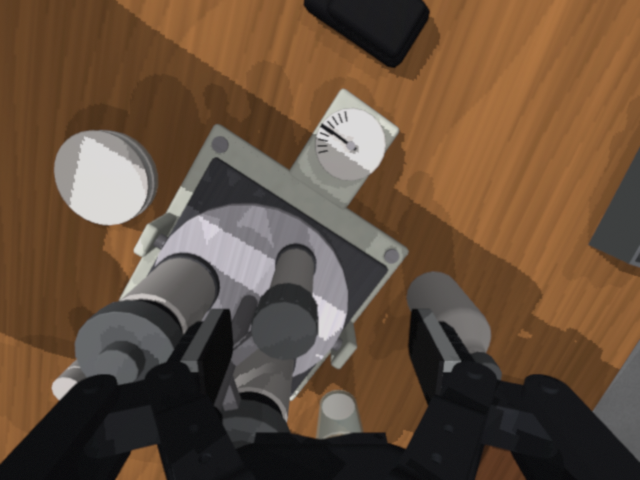

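```bash
python3 - <<'E'
from h import *
a=cv2.imread("pics/w3.png")[105:185,310:392];a=cv2.resize(a,(615,600),interpolation=cv2.INTER_CUBIC);cv2.imwrite("pics/dial3.png",a)
a=cv2.imread("pics/top3.png")[205:255,265:320];a=cv2.resize(a,(660,600),interpolation=cv2.INTER_CUBIC);cv2.imwrite("pics/dial3t.png",a)
E
```

```text
(no output)
```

View pics/dial3.png

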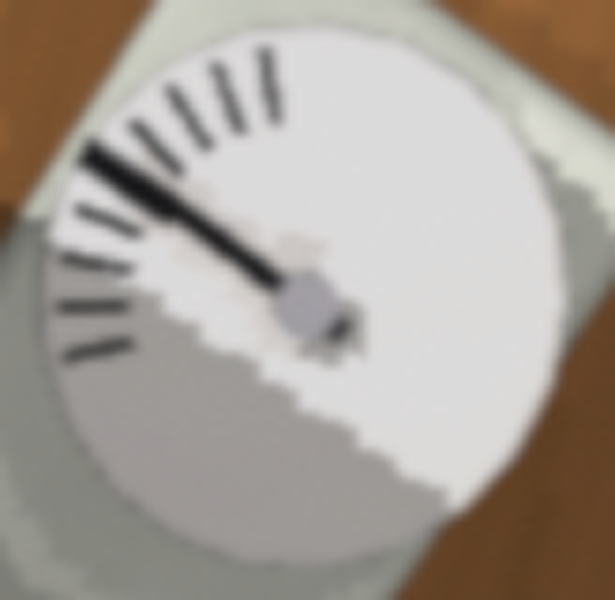

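View pics/top3.png

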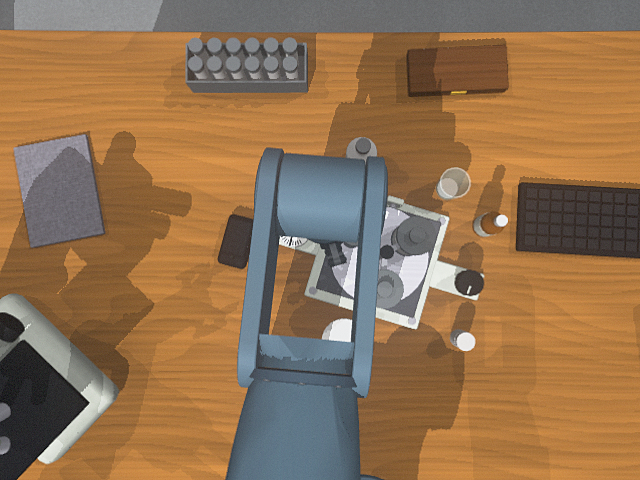

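The table is level: the needle lies on the thick middle mark. Cap positions can come from the top2 picture, taken within about 0.007 rad of level.

```bash
python3 - <<'E'
from h import *
a=cv2.imread("pics/top2.png")[195:325,315:445];a=cv2.resize(a,(600,600),interpolation=cv2.INTER_CUBIC);cv2.imwrite("pics/t2c.png",a)
E
```

```text
(no output)
```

View pics/t2c.png

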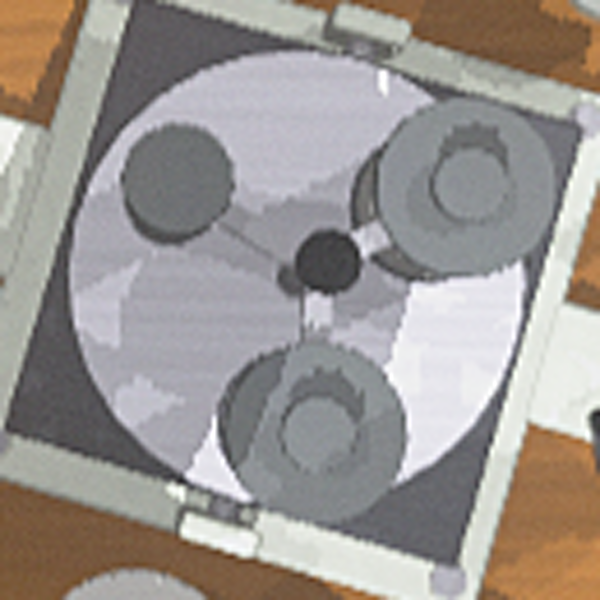

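```bash
python3 - <<'E'
from bench import manip,imaging
from h import *
T=imaging.camera_info("top");s=600/130
c=lambda u,v:(315+u/s-.4,195+v/s-.4)
P={}
for n,u,v,z in [("mast",328,262,224),("A",470,185,199),("B",320,435,199),("slim",178,180,189)]:
    P[n]=atz(T,*c(u,v),z);print(n,P[n].round(1))
for n in "A","B","slim":
    d=(P[n]-P["mast"])[:2];print(n,np.hypot(*d),np.degrees(np.arctan2(d[1],d[0])))
d=np.degrees(np.arctan2(*(P["slim"]-P["mast"])[[1,0]]))
for y in (d,d+180,d-180):
    for z in (160,230):
        j=manip.solve_ik([P["slim"][0],P["slim"][1],z],q(y));print(y,z,None if j is None else j.round(2))
E
```

```text
mast [548.2 -29.2 224. ]
A [577.8 -83.8 199. ]
B [485.8 -28.7 199. ]
slim [579.8  23.2 189. ]
A 62.10445936827377 -61.51445873267299
B 62.42619113914444 179.56089987277673
slim 61.17520389815013 58.88179444130832
58.88179444130832 160 [-0.16  0.26  1.66 -0.    1.22  0.38]
58.88179444130832 230 [-0.16  0.19  1.59 -0.    1.35  0.38]
238.88179444130833 160 [-0.16  0.26  1.66  0.    1.22 -2.76]
238.88179444130833 230 [-0.16  0.19  1.59  0.    1.35 -2.76]
-121.11820555869167 160 [-0.16  0.26  1.66  0.    1.22 -2.76]
-121.11820555869167 230 [-0.16  0.19  1.59  0.    1.35 -2.76]
```

Geometry is consistent: radii come out about 62 mm and spacing about 120°. Now the slim cap.

```bash
python3 - <<'E'
from bench import manip,imaging,hand
from h import *
s=[579.9,22.4]
manip.line_to(s+[250],q(59),max_speed=200)
print(manip.line_to(s+[156],None,max_speed=120,guard=12))
o=manip.get_obs();print(o["t"],o["position"],o["force"])
hand.grip(0.0,80)
o=manip.get_obs();print(o["t"],o["position"],o["force"],o["finger_gap"])
z0=o["position"][2]
for dz in (10,20,26,29,32):
    g=manip.line_to(s+[156+dz],None,max_speed=40,guard=30)
    o=manip.get_obs();print(dz,g,o["t"],o["position"],o["force"],o["finger_gap"])
    if g: break
W=imaging.camera_info("wrist");cv2.imwrite("pics/w4.png",imaging.snapshot("wrist")[:,:,::-1])
cv2.imwrite("pics/s4.png",cv2.resize(imaging.snapshot("scene")[190:350,180:400,::-1],(792,576),interpolation=cv2.INTER_CUBIC))
E
```

```text
False
10.6583 [580.54569633  22.32710226 156.83431831] [ 0.94696664 -0.30592079 -0.42410077]
11.05 [581.42135025  21.77986899 157.62221804] [ 2.89558683 -1.3651624   6.58647456] 0.4678109410335918
10 False 11.45 [581.355913    21.81386616 166.34085326] [ 6.62370808 -2.33835283 -2.11442838] 0.4740076397740582
20 False 11.85 [581.35003705  21.87945641 176.16550001] [ 8.21524764 -2.9197581  -2.78936876] 0.47071759205600255
26 False 12.15 [581.33510786  21.8883546  182.09868937] [ 7.93056513 -1.09687083 -3.07532451] 0.4685296866655522
29 False 12.4 [581.32339892  21.90788843 184.81796596] [ 8.70028928 -2.46265705 -5.59870881] 0.46884508826932264
32 False 12.65 [581.18794503  21.83900606 185.99181937] [ 13.2067108   -3.50602061 -15.08509847] 0.4686955424710451
```

View pics/s4.png

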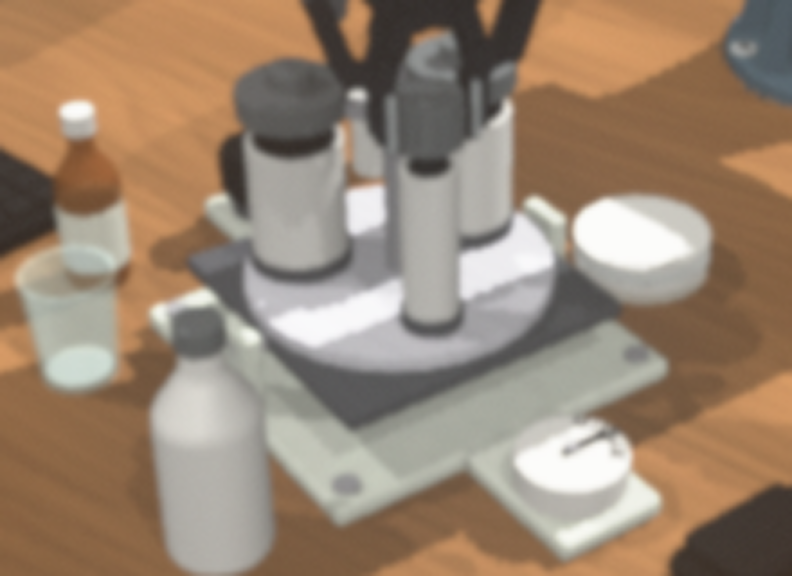

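The cap rose 28.4 mm and hit its stop, with the force growing by about 10 N. Now I'll release and press the wide caps.

```bash
python3 - <<'E'
from bench import manip,imaging,hand
from h import *
hand.grip(0.8)
o=manip.get_obs();print(o["t"],o["position"],o["force"])
manip.line_to([580.5,22.2,260],None,max_speed=150)
hand.grip(0.0,40)
for n,x,y in (("A",578,-84.5),("B",486,-29.5)):
    manip.line_to([x,y,255 if n=="A" else 245],None,max_speed=250)
    print(n,manip.line_to([x,y,206],None,max_speed=150,guard=10))
    for z in (190,178,172,169,166,163):
        g=manip.line_to([x,y,z],None,max_speed=60,guard=28)
        o=manip.get_obs();print(z,g,round(o["t"],2),o["position"].round(1),o["force"].round(1))
        if g or o["force"][2]>24: break
    manip.line_to([x,y,245],None,max_speed=200)
manip.reach([300,-250,300],q(0))
cv2.imwrite("pics/top5.png",imaging.snapshot("top")[:,:,::-1])
s=imaging.snapshot("scene")[:,:,::-1]
cv2.imwrite("pics/s5.png",cv2.resize(s[190:350,180:400],(792,576),interpolation=cv2.INTER_CUBIC))
print(manip.get_obs()["t"])
a=cv2.imread("pics/top5.png")[130:370,270:520];cv2.imwrite("pics/top5c.png",cv2.resize(a,(625,600),interpolation=cv2.INTER_CUBIC))
E
```

```text
13.1417 [579.68090174  22.61186291 188.14193994] [-0.32255136  0.60866931  0.11643652]
A False
190 False 15.89 [578.8 -84.7 190.7] [1.9 0.1 3.2]
178 False 16.24 [578.1 -84.6 178.1] [ 1.1 -0.5  1.4]
172 False 16.49 [578.  -84.6 172.1] [ 0.3 -0.9  2.3]
169 False 16.74 [578.2 -84.7 171. ] [-4.   0.3 14.1]
166 False 16.99 [578.5 -84.8 170.8] [-11.4   3.   29.6]
B False
190 False 18.93 [486.5 -29.7 190.3] [0.6 0.3 2.6]
178 False 19.28 [485.7 -29.4 177.8] [-0.3  0.7  0.7]
172 False 19.53 [485.9 -29.4 171.9] [-0.2  0.4  1.2]
169 False 19.78 [486.1 -29.5 170.9] [-7.3  1.8 16.3]
166 False 20.03 [486.4 -29.6 170.6] [-15.2   4.1  37.5]
21.8
```

View pics/s5.png

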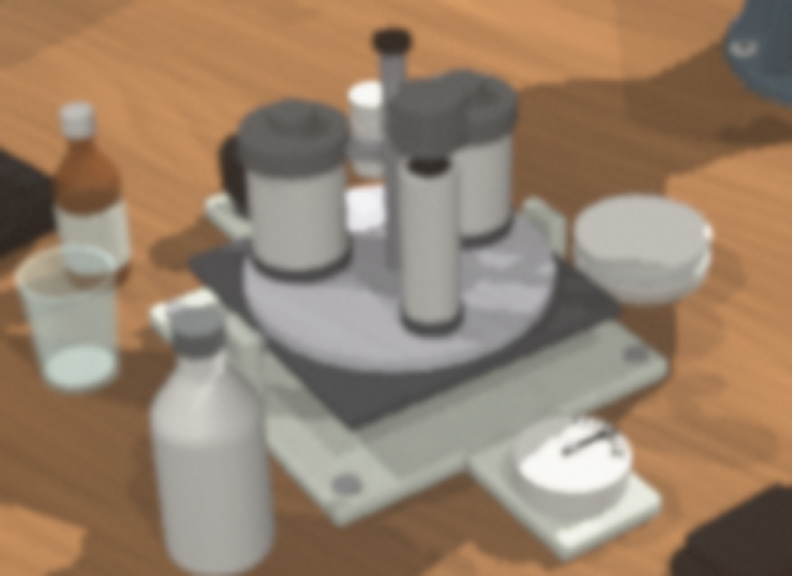

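View pics/top5c.png

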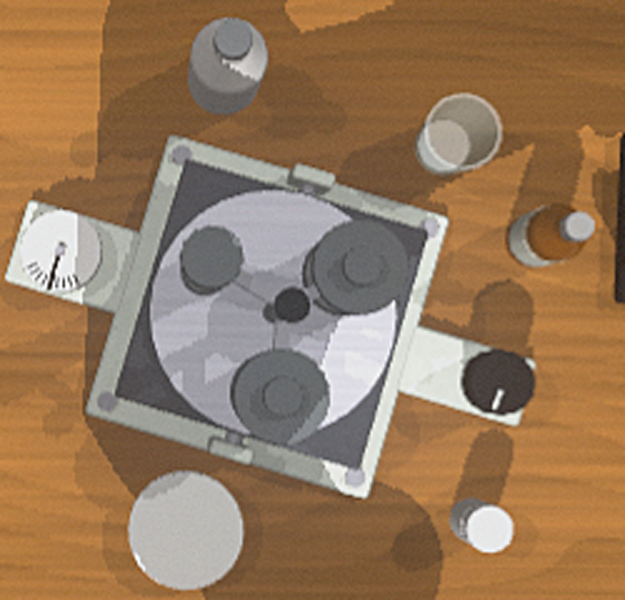

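Both wide caps stopped solidly at about 171 mm, and the needle is on the middle mark. To check the slim cap's height I'll overlay the projected rims for raised and for 5 mm lower on the scene view.

```bash
python3 - <<'E'
from bench import manip,imaging,hand
from h import *
C=imaging.camera_info("scene");im=imaging.snapshot("scene")[:,:,::-1]
x0,y0,k=270,195,8
a=cv2.resize(im[y0:y0+70,x0:x0+70],None,fx=k,fy=k,interpolation=cv2.INTER_CUBIC)
b=a.copy()
m=np.array([548.5,-30.2]);s=m+62*np.array([np.cos(np.radians(59)),np.sin(np.radians(59))]);print(s)
t=np.linspace(0,2*np.pi,60)
def ring(c,r,z,col):
    p=[((proj(C,[c[0]+r*np.cos(i),c[1]+r*np.sin(i),z])+.5-[x0,y0])*k) for i in t]
    cv2.polylines(b,[np.int32(p)],True,col,1)
ring(s,21,217,(0,255,0));ring(s,21,187,(0,255,0));ring(s,21,211,(0,0,255));ring(m,12,224,(255,255,0));ring(s,17,171,(255,0,255))
cv2.imwrite("pics/ov.png",b)
W=imaging.camera_info("top");i=imaging.snapshot("top")[:,:,::-1][205:255,265:320];cv2.imwrite("pics/dial6.png",cv2.resize(i,(660,600),interpolation=cv2.INTER_CUBIC))
E
```

```text
[580.43236064  22.94437264]
```

View pics/ov.png

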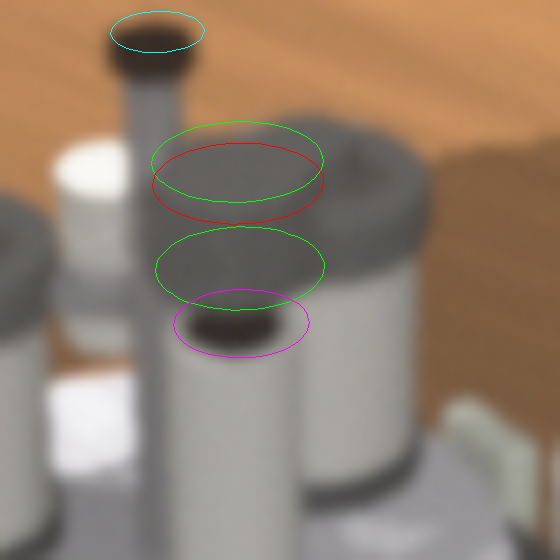

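View pics/dial6.png

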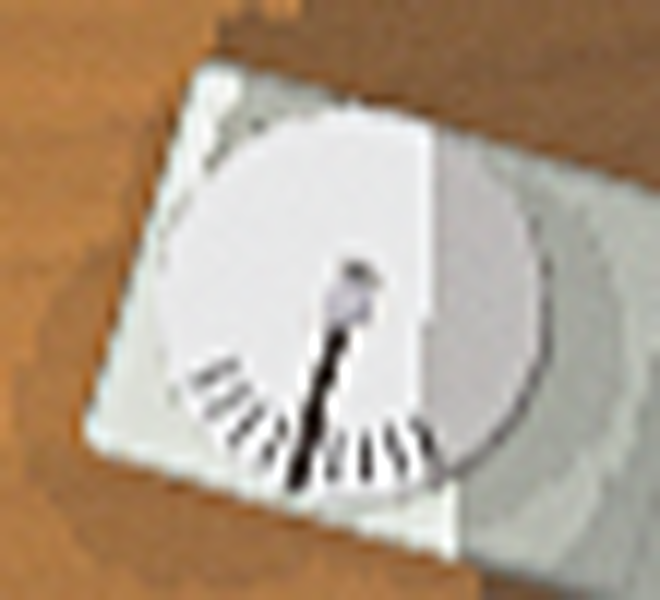

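The slim cap's rims fit 'raised': they sit with about the same small calibration offset as the mast top. The needle is on the middle mark and the arm is clear, so I'm handing in.

```bash
python3 - <<'E'
from bench import manip,workorder
o=manip.get_obs();print(o["t"],o["position"],o["force"])
workorder.finish_job()
E
```

```text
21.9 [ 300.58882927 -249.35548142  299.63619771] [-0.11065817  0.38052328 -0.33690746]
the job is handed in; nothing more can be done
```

I levelled the table, raised the slim cap and pressed both wide caps home. The job was handed in at 21.9 s, with no verdict reported.

- **Table:** I turned the knob about 91° anticlockwise. In the wrist view (before the caps were moved) and the last top view, the needle lies on the thick middle mark.
- **Slim cap:** I pulled it up 28.4 mm, and the force then rose as it met its stop. After release I checked its height only by a projected overlay on the scene picture. That showed it raised, but it is good to only about 3 mm because the overlay was off by roughly that much at the mast top too.
- **Wide caps:** I pressed both down until they stopped solidly, at about 171 mm with 30 to 38 N. That matches the stated home height.
- **Bench and arm:** The bottles, canister and beaker look unmoved in the last top view; the mouse was never approached, but the last views do not show it fully. The arm was clear and touching nothing when I handed in.

While turning, the knob pushed sideways on the gripper with up to about 27 N, because the grip was a few millimetres off its axis. I eased this before letting go.

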